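# Cock the toy launcher

## Task

Make the toy launcher on the bench ready to shoot: draw its sprung arm back by the upright peg, press it down and hook it on the catch, then ease it off until the catch alone holds it and let go. Feel for the catch, never force the arm or dip the brass trigger, do not let the arm snap back, and leave the other things on the bench where they are.

Things in the scene. Friction and masses are not known exactly. Their poses are not given: they have to be found in the camera images.
- launcher: Square wooden base board of the launcher, 202 x 200 x 26 mm, fixed to the bench. Origin: centre of its underside; z up, x roughly away from the robot. At rest the arm points from the post along (-0.82, +0.57) in this frame's x, y.
- post_top (a point): Centre of the top of the steel post (18 mm thick, top 97 mm above the bench) on the board's far part, 65 mm along the board's x axis. The wooden arm, 14 mm wide and 14 mm thick, turns about it and slides on it.
- peg (a point): On the upright round wooden peg near the arm's free end, 16 mm thick, 170 mm from the post's axis: the thing to grip. While the arm is up, the peg's foot (the arm's top) is 74 mm, its top 124 mm and this point 101 mm above the bench. It turns with the arm.
- throw_arm (a joint): Swing of the arm, rad: 0 at rest, growing as it is drawn back (anticlockwise from above). Its spring pulls about 2.7 N at the peg at rest, rising steadily to 6 N at 0.85. The catch is set differently each time: the arm hooks somewhere from 0.75 to 0.95. A sprung rubber buffer stops it 0.065 (11 mm at the peg) beyond the hooked place, yielding 1 mm per 1.8 N at the peg.
- hook (a point): Middle of the foot of the steel hook under the arm, 115 mm from the post: a shank with a 5 mm toe that points forward, the way the arm throws. With the arm up the toe passes 3 mm above the catch plate. From 0.044 rad beyond the hooked place on, and so at the buffer, the toe is clear behind the plate and the arm can be pressed down.
- collar (a joint): How far the arm is pressed down on its post, m: 0 up (a light spring, 2 to 4 N, holds it up), 0.014 with the hook's foot on the dark steel strap that carries catch and buffer. Down and eased forward, the toe goes under the plate until the shank bears on its edge, which takes the pull; let go, the arm rises 2 mm and stays at 0.012.
- trigger (a joint): Sinking of the catch, a flat brass trigger plate 26 x 18 x 4 mm, top 41 mm above the bench, m: 0 up. Pressed from above it gives way at 5 N and trips at 0.003 (8 N), as when the arm is pressed down too early with the toe over the plate. Where it stands along the swing is not measured: feel for the buffer behind it.
- wheel_disc: Bystander: a small flat wooden wheel, 42 mm across and 9 mm thick, lying beside the launcher. Origin: centre of its underside.
- block_4: Bystander: a small wooden cube, 28 mm, on the bench beside the launcher. Origin: centre of its underside.
- toy_plane: Bystander: a wooden toy plane, 217 x 187 x 104 mm, standing left of the launcher. Origin: centre of its underside.
- glue_bottle: Bystander: an upright white glue bottle with orange tip, 38 x 56 x 163 mm, on the right at the back. Origin: centre of its underside.
- pencil: Bystander: a red pencil, 174 mm long, lying in front of the launcher. Origin: its middle, on the bench.

How it is judged (in metres and radians):
On the way:
1. the arm is drawn back to the catch (value of joint throw_arm above 0.7 rad), for 0.1 s.
At the end, for the whole second after the job is handed in: The arm, let go and at rest, is held back by the catch: swing over 0.7 rad, still pressed down more than 9 mm (toe under the plate), the trigger plate up (sunk under 1.5 mm) (value of joint throw_arm above 0.7 rad and value of joint collar above 0.009 m and value of joint trigger below 0.0015 m and velocity of joint throw_arm between -0.05 and 0.05 rad/s and contact force between the fingers and throw_arm below 0.05 N); the robot touches nothing.
It fails at once if the arm fired or snapped back (swinging forward faster than 3 rad/s) (velocity of joint throw_arm below -3 rad/s).
It fails at once if the trigger plate was pushed down 3 mm or more (value of joint trigger above 0.003 m).
It fails at once if the arm was forced against the buffer, the strap or the catch with more than 20 N (contact force between throw_arm and launcher above 20 N).
It fails at once if a bystander was moved more than 30 mm (distance of any of wheel_disc, block_4, toy_plane, glue_bottle, pencil from where it was at the start of the episode above 0.03 m).
It also fails if it takes over 61 s, if anything falls off the work surface, if the arm or the gripper's body presses on something with over 40 N, if the wrist force passes 120 N, or if a joint passes its speed limit or range.

## Robot

A 6-joint arm with a two-finger parallel gripper is mounted at the origin on the work surface; the furniture and walls round the work are solid. World frame = base frame: x ahead of the robot, y to its left, z up, the work surface at z = 0. Lengths are in m, angles in degrees, forces in N, time in s.
With the tool pointing down it reaches from about 0.35 to 0.875 m from the base axis. Payload 4.2 kg.
Tool frame: the origin (TCP) lies on the centre line of the jaws, within the pads' length; the fingertips stand 19 mm ahead of it and the grasp point (between the pads) is the TCP; z points along the fingers, y is the line along which they close (so a half turn about z gives the same grasp; the last joint's range is limited). The gripper opens to 87 mm and grips with 3 to 60 N. Pads are 19 mm wide; open, the fingers measure 117 mm over their backs; the gripper's body (75 mm by 190 mm) begins 51 mm behind the grasp point.
Start: joints at [-54.282, 22.042, 0.453, 0, -68.411, -14.817], TCP at [0.223, -0.584, 0.242] pointing down, gripper open.
Joint ranges: [-179.83, 179.83], [-69.29, 118.12], [-61.27, 80.66], [-181.25, 117.63], [-171.15, -9.14], [-177.46, 177.46]. Speed limits (degrees/s): [159.86, 159.86, 180, 180, 180, 180].

## Interface

Orientations are given as a 3x3 rotation matrix whose columns are the frame's x, y, z axes.
In Python, from station import sense, capture, finish_job, search_frame, masks_of gives the robot as it stands.
- The arm moves only by the tool drive_tool, never from a script. Its argument "rows" is a list of rows, each a list of 7 numbers: the opening in per cent of the stroke, from 0 (shut) to 100 (fully open), then the shift along the world's x, y, z in mm, then the turn, a rotation vector about the world's x, y, z in rad. In form: [[fingers, dx, dy, dz, wx, wy, wz], ...]. A call has 1 to 5 rows; each row shifts and turns the commanded pose from where the row before left it; what a row does not reach is not made up. A row lasts 1/12 s, in which the tool goes at most 41.7 mm and 7.16 degrees, less where a joint would pass 70% of its speed; a pose out of reach is approached as far as the arm can. A call is refused whole if a number of a shift passes 41.7 or a number of a turn 0.125, either way. A call with a gripper value outside its range is refused whole. The fingers move at their own pace and stop on an object; the grip force is fixed at half the most. Time passes only in rows, so rows that do not move let the fingers close. It gives the time, the measured TCP pose, the force, the opening and the grip force at its end, in the units of the state.
- sense(): the state, without advancing time (a new reading comes with each control period).
- capture(name): name is "side" or "top" or "wrist"; returns a dict with "frame" (420x560x3 uint8, red, green, blue), "z_map" (420x560 float32, m along the optical axis (not along the pixel's ray), 0 where there is no reading), "fx", "fy", "cx", "cy" (pixels), "distortion" ([k1, k2, p1, p2, k3] as OpenCV has them; the pictures are not rectified), "R" (3x3) and "t" (3): a world point X has camera coordinates R X + t; the wrist camera has in their place "T_tool_cam" (4x4, takes a point from camera to tool coordinates, whose origin is the TCP and whose axes are the flange's). Camera axes: x right, y down, z forward; pixel columns grow to the right and rows downward; lengths in m; the calibration is good to about 2 mm. A picture is of the moment at which its call begins: read the wrist's pose just before it.
- finish_job(): hands the job in; it is judged then, once.
Trained networks look in a picture, given as the dict that the camera call returned (one of the last four; its "shot" number tells which), for a name from the list of things; names that differ only in an ending like _2 or _b are one class to them, and where a whole thing is asked for, a point or a joint stands for the part that bears it (a point fixed in the world has none). Each returns a list of dicts, best first, with "p" (0 to 1); they miss things now and then, are a little off and sometimes report something else, mostly with a low value. They report only what shows in the picture. A call takes as long as a camera call.
- search_frame(label, picture): "xy" ([column, row] in pixels, amid what is visible of it).
- masks_of(label, picture): "region" (420x560 bool, what is visible of it) and "xy" ([column, row] in pixels, amid what is visible of it).
The state is a dict: "time_s": time; "joints": joint angles; "joint_velocities": joint speeds; "effort": joint torques, N m; "tcp_pos": TCP position; "ee_rot": TCP orientation; "wrist_force": force on the tool from outside, world axes, zero at the start; "moment": the same for the moment, N m; "gripper_width": opening from 0.0 (shut) to 1.0 (fully open); "gripper_force": force on a finger pad.
Only numpy, scipy, OpenCV 4.12 (cv2) and the standard library are available. Lean on these libraries where they do the work, as an engineer would, in place of code of your own. Each camera call takes 0.05 s, during which the arm holds its last target. There are 200 camera calls.

## Working session

There is one attempt and no reset: what is moved stays moved. The work goes in short steps, Python scripts to look and compute and a tool call to move; the robot and the scene stay as the last step left them, time stands still between calls to the robot, and variables do not carry over. Pictures are saved under pics/ and viewed, at most 10 in all, crops included, and the job is handed in when it is done.

Besides the shell and the picture viewer there is one more tool, called by a JSON object that holds its "api" and its "payload". drive_tool: Moves the arm, as the interface text tells. Its arguments: {"type":"object","properties":{"rows":{"type":"array"}},"required":["rows"]}

```bash
mkdir -p pics; cat > h.py <<'E'
import numpy as np, cv2
from station import *
def world(c,uv,z=None,T=None):
    """pixel -> world: by plane height z, or by depth"""
    K=np.array([[c['fx'],0,c['cx']],[0,c['fy'],c['cy']],[0,0,1]])
    p=cv2.undistortPoints(np.array([[uv]],float),K,np.array(c['distortion']))[0,0]
    d=np.array([p[0],p[1],1.]);R=np.array(c['R']);t=np.array(c['t'])
    o=-R.T@t; w=R.T@d
    if z is not None: return o+w*(z-o[2])/w[2]
    u,v=int(round(uv[0])),int(round(uv[1]))
    a=c['z_map'][max(v-1,0):v+2,max(u-1,0):u+2]; a=a[a>0]
    return o+w*np.median(a) if a.size else None
E
python3 - <<'E'
from h import *
for n in('top','side'):
    c=capture(n); cv2.imwrite(f'pics/{n}.png',c['frame'][...,::-1])
    for l in('launcher','post_top','peg','hook','trigger','wheel_disc','block_4','toy_plane','glue_bottle','pencil'):
        for r in search_frame(l,c)[:2]:
            print(n,l,round(r['p'],2),np.round(r['xy']),world(c,r['xy']))
print(sense())
E
```

```text
top launcher 0.87 [274. 184.] [0.57546451 0.00480977 0.02402002]
top launcher 0.17 [250. 188.] [0.5634701  0.07666343 0.02535533]
top post_top 0.48 [276. 153.] [6.54161746e-01 2.29660191e-04 9.64685969e-02]
top post_top 0.35 [149. 265.] [0.33432949 0.36104171 0.0555271 ]
top peg 0.88 [254. 189.] [0.55431668 0.06245523 0.0737075 ]
top hook 0.72 [250. 192.] [0.54535974 0.07240494 0.07299982]
top trigger 0.4 [285. 198.] [ 0.5332022  -0.02735921  0.04093416]
top wheel_disc 0.55 [224. 178.] [0.59658102 0.15677474 0.00865662]
top wheel_disc 0.42 [278. 157.] [ 0.64373515 -0.0058114   0.09674669]
top block_4 0.46 [317. 183.] [ 5.85972207e-01 -1.26963941e-01  1.96889815e-04]
top toy_plane 0.86 [149. 267.] [0.32977215 0.36172412 0.05558666]
top glue_bottle 0.93 [398. 163.] [ 0.62700571 -0.34353972  0.10583538]
top pencil 0.49 [251. 255.] [0.36501231 0.0717971  0.00403919]
side launcher 0.87 [264. 232.] [0.57941189 0.02801135 0.02652381]
side peg 0.65 [269. 232.] [0.55009713 0.07912131 0.06836476]
side hook 0.73 [273. 230.] [0.53614121 0.07777644 0.07653262]
side toy_plane 0.68 [327. 315.] [0.3
[... 347 characters left out ...]
138261e+01, -1.48153368e+01]), 'joint_velocities': array([ 0.10013863, -0.12692021, -0.02909207,  0.03003296,  0.03064424,
        0.01829251]), 'effort': array([ 4.15461363e-05, -3.90478206e+01,  1.87623239e+01,  4.22444254e+00,
        1.54719211e-02, -1.97497741e-05]), 'tcp_pos': array([ 0.22298486, -0.58383052,  0.24154125]), 'ee_rot': array([[-9.34188861e-01, -3.56778882e-01, -2.94886132e-05],
       [-3.56778884e-01,  9.34188859e-01,  5.72249326e-05],
       [ 7.13128640e-06,  6.39798091e-05, -9.99999998e-01]]), 'wrist_force': array([0.64861204, 0.23000846, 0.26694364]), 'moment': array([ 0.0281268 ,  0.00088602, -0.01705691]), 'gripper_force': 0.0, 'gripper_width': 1.0020360524288339}
```

```bash
python3 - <<'E'
import cv2
a=cv2.imread('pics/top.png')[120:280,180:380]
cv2.imwrite('pics/topc.png',cv2.resize(a,None,fx=3.7,fy=3.7,interpolation=cv2.INTER_CUBIC))
E
```

```text
(no output)
```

View pics/topc.png

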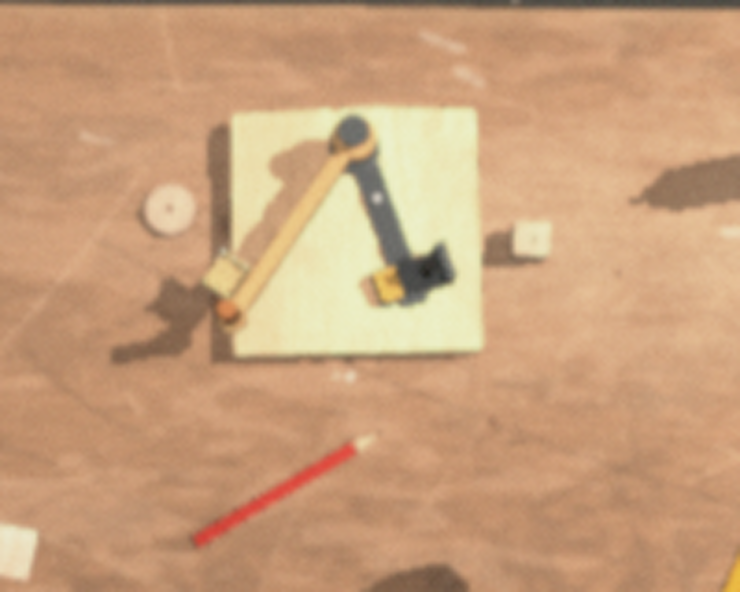

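View pics/side.png

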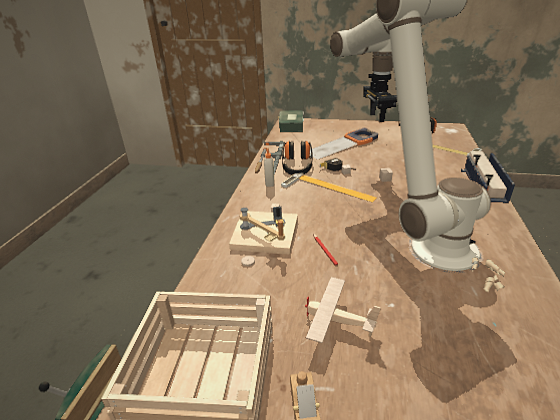

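The top crop shows the post cap near (352,132), the peg top near (228,308), the brass trigger near (388,284) and the board corners (232,115), (476,108), (483,350), (236,355) in crop pixels. The side view shows the way above the launcher clear.

```bash
python3 - <<'E'
from h import *
c=capture('top')
f=lambda u,v,z:world(c,(180+(u+.5)/3.7-.5,120+(v+.5)/3.7-.5),z)
post=f(352,132,.097);peg=f(228,308,.124);trig=f(388,284,.041)
print(post,peg,trig)
C=[f(u,v,.026)for u,v in((232,115),(476,108),(483,350),(236,355))]
ctr=sum(C)/4; ex=(C[0]+C[1]-C[2]-C[3])[:2]; yaw=np.arctan2(ex[1],ex[0]); print(ctr,np.degrees(yaw),np.linalg.norm(ex)/2)
X=np.array([np.cos(yaw),np.sin(yaw)]);p2=ctr[:2]+.065*X; print('post from board',p2)
Y=np.array([-X[1],X[0]]); d=-.82*X+.57*Y; d/=np.linalg.norm(d); print('peg pred',p2+.17*d)
for q in(peg,trig):
    v=(q-post)[:2];print(np.linalg.norm(v),np.degrees(np.arctan2(v[1],v[0])))
print(np.degrees(np.arctan2(d[1],d[0])))
E
```

```text
[0.64761617 0.00281418 0.097     ] [0.50797688 0.0933412  0.124     ] [ 0.53766009 -0.02674243  0.041     ]
[ 0.58259884 -0.00160243  0.026     ] 1.7556691530288684 0.19712595629917862
post from board [6.47568327e-01 3.89005863e-04]
peg pred [0.5050725 0.0930979]
0.16641596384710938 147.04498396262255
0.11385926004621236 -164.9543245270635
146.95165740031567
```

{"api": "drive_tool", "payload": {"rows": [[100,13.5,33,0,0,0,-0.047],[100,13.5,33,0,0,0,-0.047],[100,13.5,33,0,0,0,-0.047],[100,13.5,33,0,0,0,-0.047],[100,13.5,33,0,0,0,-0.047]]}}

```text
time_s: 1.57
tcp_pos: [0.2907, -0.4174, 0.2416]
ee_rot: [[-0.992, -0.127, 0.0], [-0.127, 0.992, -0.0], [-0.0, -0.0, -1.0]]
wrist_force: [2.1, -0.5, -0.9]
gripper_width: 1.0
gripper_force: 0.0
```

{"api": "drive_tool", "payload": {"rows": [[100,13.5,33,0,0,0,-0.047],[100,13.5,33,0,0,0,-0.047],[100,13.5,33,0,0,0,-0.047],[100,13.5,33,0,0,0,-0.047],[100,13.5,33,0,0,0,-0.047]]}}

```text
time_s: 1.98
tcp_pos: [0.3583, -0.2523, 0.2419]
ee_rot: [[-0.994, 0.107, 0.001], [0.107, 0.994, -0.0], [-0.001, -0.0, -1.0]]
wrist_force: [0.4, -0.1, 0.4]
gripper_width: 0.999
gripper_force: 0.0
```

{"api": "drive_tool", "payload": {"rows": [[100,13.5,33,0,0,0,-0.047],[100,13.5,33,0,0,0,-0.047],[100,13.5,33,0,0,0,-0.047],[100,13.5,33,0,0,0,-0.047],[100,13.5,33,0,0,0,-0.047]]}}

```text
time_s: 2.4
tcp_pos: [0.4258, -0.0871, 0.2421]
ee_rot: [[-0.942, 0.336, 0.001], [0.336, 0.942, 0.0], [-0.001, 0.001, -1.0]]
wrist_force: [1.1, -1.0, 0.5]
gripper_width: 1.001
gripper_force: 0.0
```

{"api": "drive_tool", "payload": {"rows": [[100,13.5,33,0,0,0,-0.047],[100,13.5,33,0,0,0,-0.047],[100,13.5,33,0,0,0,-0.047],[100,0,0,0,0,0,-0.047],[100,0,0,0,0,0,-0.047]]}}

```text
time_s: 2.82
tcp_pos: [0.4667, 0.0121, 0.2415]
ee_rot: [[-0.84, 0.543, 0.0], [0.543, 0.84, 0.0], [-0.0, 0.0, -1.0]]
wrist_force: [-0.1, 0.4, -0.0]
gripper_width: 0.998
gripper_force: 0.0
```

```bash
python3 - <<'E'
from h import *
s=sense();print(s['time_s'],s['tcp_pos'],s['ee_rot'],s['joints'])
T=np.eye(4);T[:3,:3]=s['ee_rot'];T[:3,3]=s['tcp_pos']
c=capture('wrist');cv2.imwrite('pics/w1.png',c['frame'][...,::-1])
W=np.linalg.inv(T@np.array(c['T_tool_cam']));c['R']=W[:3,:3];c['t']=W[:3,3]
np.savez('w1.npz',**{k:c[k] for k in('z_map','R','t','fx','fy','cx','cy','distortion')})
for l in('post_top','peg','hook','trigger'):
    for r in search_frame(l,c)[:2]: print(l,round(r['p'],2),np.round(r['xy']),world(c,r['xy']))
E
```

```text
2.8167 [0.46667825 0.01209725 0.24149672] [[-8.39693948e-01  5.43059901e-01  1.32809423e-04]
 [ 5.43059911e-01  8.39693951e-01  4.76058951e-05]
 [-8.56664162e-05  1.12097855e-04 -9.99999990e-01]] [ 2.15024304e+01  6.45584906e+00 -2.07679674e+01  2.82717528e-04
 -6.27681040e+01 -1.44394744e+02]
post_top 0.76 [363. 339.] [0.64190091 0.00490726 0.09738946]
peg 0.94 [368. 216.] [0.53162803 0.07682503 0.07469506]
hook 0.74 [371. 215.] [0.53260747 0.07952462 0.07470861]
trigger 0.7 [371. 215.] [0.53266034 0.07924777 0.07476691]
trigger 0.68 [282. 254.] [ 0.53260363 -0.02765536  0.04145907]
```

View pics/w1.png

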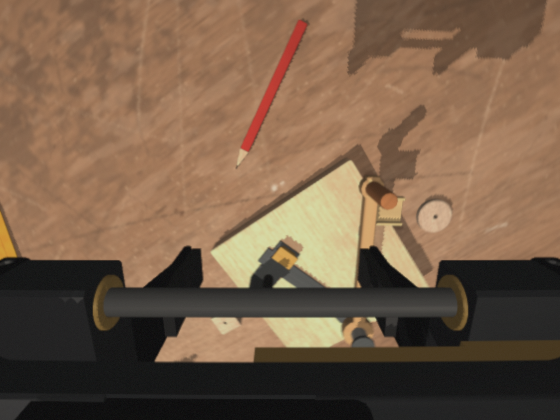

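The wrist view shows the peg top at about (388,200), the arm pocket at (391,212), the trigger at (287,255), and the buffer block at (265,265).

```bash
python3 - <<'E'
from h import *
c=dict(np.load('w1.npz'))
print('peg',world(c,(388,200),.124),world(c,(388,200)))
print('foot',world(c,(370,186),.09))
post=np.array([.646,.001])
for n,us,vs in(('buf',range(250,284,4),range(246,282,4)),('cup',range(378,404,4),range(196,226,4))):
    print(n)
    for v in vs: print(v,[(lambda p:'%d/%d/%d'%(1e3*p[2],1e3*np.hypot(*(p[:2]-post)),np.degrees(np.arctan2(*(p[:2]-post)[::-1]))%360) if p is not None else None)(world(c,(u,v))) for u in us])
E
```

```text
peg [0.50799752 0.09381193 0.124     ] [0.50789823 0.09377483 0.12424389]
foot [0.50049183 0.09098499 0.09      ]
buf
246 ['26/149/203', '26/145/202', '26/141/200', '26/137/199', '26/134/198', '26/130/197', '26/126/195', '30/124/193', '33/121/191']
250 ['26/147/204', '26/143/203', '26/138/202', '26/134/201', '29/131/199', '30/128/198', '29/124/197', '41/124/193', '41/120/192']
254 ['26/144/206', '26/140/205', '26/136/204', '27/132/203', '30/128/201', '30/124/200', '39/123/197', '40/120/195', '41/117/194']
258 ['26/141/208', '26/137/207', '26/133/206', '29/129/204', '30/126/203', '29/121/202', '41/120/199', '41/117/197', '41/113/196']
262 ['26/139/210', '26/135/209', '26/130/208', '30/127/206', '30/123/205', '29/118/204', '30/114/203', '30/111/201', '40/110/198']
266 ['26/137/212', '26/132/211', '26/128/210', '30/124/208', '30/120/207', '30/116/206', '30/112/205', '30/108/203', '30/104/202']
270 ['26/135/214', '26/130/213', '30/126/212', '30/122/211', '30/118/210', '30/113/208', '30/109/207', '30/105/206', '30/101/205']
274 ['26/133/216', '31/129/215', '31/124/214', '30/120/213', '31/
[... 333 characters left out ...]
66/147', '124/166/146', '124/166/145', '124/166/144', '68/155/135', '63/155/132']
204 ['74/149/143', '123/162/147', '124/162/146', '124/162/145', '123/162/144', '63/150/133', '62/151/132']
208 ['64/143/141', '64/143/139', '122/158/146', '123/159/145', '62/145/134', '63/146/133', '0/139/119']
212 ['63/138/140', '63/138/139', '63/139/137', '62/140/135', '63/141/134', '63/142/132', '0/135/118']
216 ['63/134/140', '63/134/138', '63/135/136', '63/136/135', '63/136/133', '63/138/131', '0/131/116']
220 ['64/129/140', '63/130/138', '64/131/136', '63/131/134', '64/132/132', '64/134/131', '0/126/115']
224 ['68/126/140', '68/127/138', '68/128/136', '69/129/135', '68/129/133', '69/131/131', '1/122/114']
```

{"api": "drive_tool", "payload": {"rows": [[100,13,27,0,0,0,0],[100,13,27,-10,0,0,0],[100,13.3,27.4,-30,0,0,0],[60,0,0,-30,0,0,0],[60,0,0,-10,0,0,0]]}}

```text
time_s: 3.48
tcp_pos: [0.503, 0.0906, 0.1584]
ee_rot: [[-0.839, 0.544, -0.007], [0.544, 0.839, -0.002], [0.005, -0.006, -1.0]]
wrist_force: [-0.5, 0.1, -0.6]
gripper_width: 0.919
gripper_force: 0.0
```

{"api": "drive_tool", "payload": {"rows": [[60,0,0,-25,0,0,0],[60,0,0,-25,0,0,0],[60,0,0,-11,0,0,0],[60,0,0,0,0,0,0]]}}

```text
time_s: 3.82
tcp_pos: [0.5032, 0.0891, 0.0993]
ee_rot: [[-0.838, 0.545, -0.005], [0.545, 0.838, -0.003], [0.003, -0.005, -1.0]]
wrist_force: [-0.4, -0.9, 0.2]
gripper_width: 0.645
gripper_force: 0.0
```

{"api": "drive_tool", "payload": {"rows": [[60,2.8,4.4,0.7,0,0,0],[40,0,0,0,0,0,0],[20,0,0,0,0,0,0]]}}

```text
time_s: 4.07
tcp_pos: [0.509, 0.0957, 0.1037]
ee_rot: [[-0.839, 0.544, 0.003], [0.544, 0.839, 0.001], [-0.002, 0.003, -1.0]]
wrist_force: [-0.5, -0.2, -0.9]
gripper_width: 0.522
gripper_force: 0.0
```

{"api": "drive_tool", "payload": {"rows": [[0,0,0,0,0,0,0],[0,0,0,0,0,0,0],[0,0,0,0,0,0,0],[0,0,0,0,0,0,0]]}}

```text
time_s: 4.4
tcp_pos: [0.5078, 0.0953, 0.1023]
ee_rot: [[-0.839, 0.544, 0.0], [0.544, 0.839, 0.0], [-0.0, 0.0, -1.0]]
wrist_force: [0.3, 0.8, -1.0]
gripper_width: 0.229
gripper_force: 0.0
```

{"api": "drive_tool", "payload": {"rows": [[0,0,0,-1,0,0,0],[0,0,0,0,0,0,0],[0,0,0,0,0,0,0]]}}

```text
time_s: 4.65
tcp_pos: [0.5078, 0.0954, 0.1011]
ee_rot: [[-0.839, 0.544, 0.0], [0.544, 0.839, 0.0], [-0.0, 0.0, -1.0]]
wrist_force: [-1.1, 0.6, 2.0]
gripper_width: 0.176
gripper_force: 30.0
```

```bash
python3 - <<'E'
import numpy as np
c=np.array([.648,.0005]);p=np.array([.5078,.0954])-c;r=np.hypot(*p);a0=np.arctan2(p[1],p[0])
s=0
for d in [.05]*14+[.02]*15:
    f=lambda a:np.array([np.cos(a),np.sin(a)])*r*1e3
    q=f(a0+s+d)-f(a0+s);s+=d;P=c*1e3+f(a0+s);print(round(s,2),d,np.round(q,1),np.round(P,1))
E
```

```text
0.05 0.05 [-4.6 -7.1] [503.2  88.3]
0.1 0.05 [-4.2 -7.3] [499.   80.9]
0.15 0.05 [-3.8 -7.5] [495.2  73.4]
0.2 0.05 [-3.5 -7.7] [491.7  65.7]
0.25 0.05 [-3.1 -7.9] [488.7  57.8]
0.3 0.05 [-2.7 -8. ] [486.   49.7]
0.35 0.05 [-2.3 -8.2] [483.8  41.6]
0.4 0.05 [-1.8 -8.3] [481.9  33.3]
0.45 0.05 [-1.4 -8.3] [480.5  25. ]
0.5 0.05 [-1.  -8.4] [479.5  16.6]
0.55 0.05 [-0.6 -8.4] [478.9   8.1]
0.6 0.05 [-0.2 -8.5] [ 4.787e+02 -3.000e-01]
0.65 0.05 [ 0.3 -8.5] [479.   -8.8]
0.7 0.05 [ 0.7 -8.4] [479.6 -17.2]
0.72 0.02 [ 0.4 -3.4] [480.  -20.6]
0.74 0.02 [ 0.5 -3.4] [480.5 -24. ]
0.76 0.02 [ 0.5 -3.3] [481.  -27.3]
0.78 0.02 [ 0.6 -3.3] [481.6 -30.6]
0.8 0.02 [ 0.7 -3.3] [482.2 -34. ]
0.82 0.02 [ 0.7 -3.3] [483.  -37.3]
0.84 0.02 [ 0.8 -3.3] [483.8 -40.6]
0.86 0.02 [ 0.9 -3.3] [484.6 -43.8]
0.88 0.02 [ 0.9 -3.3] [485.5 -47.1]
0.9 0.02 [ 1.  -3.2] [486.5 -50.3]
0.92 0.02 [ 1.  -3.2] [487.6 -53.6]
0.94 0.02 [ 1.1 -3.2] [488.7 -56.7]
0.96 0.02 [ 1.2 -3.2] [489.9 -59.9]
0.98 0.02 [ 1.2 -3.2] [491.1 -63.1]
1.0 0.02 [ 1.3 -3.1] [492.4 -66.2]
```

{"api": "drive_tool", "payload": {"rows": [[0,-4.6,-7.1,0,0,0,0.05],[0,-4.2,-7.3,0,0,0,0.05],[0,-3.8,-7.5,0,0,0,0.05],[0,-3.5,-7.7,0,0,0,0.05],[0,-3.1,-7.9,0,0,0,0.05]]}}

```text
time_s: 5.07
tcp_pos: [0.4895, 0.0584, 0.1014]
ee_rot: [[-0.948, 0.317, 0.003], [0.317, 0.948, 0.002], [-0.002, 0.003, -1.0]]
wrist_force: [1.1, 2.7, 0.4]
gripper_width: 0.173
gripper_force: 30.0
```

{"api": "drive_tool", "payload": {"rows": [[0,-2.7,-8.0,0,0,0,0.05],[0,-2.3,-8.2,0,0,0,0.05],[0,-1.8,-8.3,0,0,0,0.05],[0,-1.4,-8.3,0,0,0,0.05],[0,-1.0,-8.4,0,0,0,0.05]]}}

```text
time_s: 5.48
tcp_pos: [0.4804, 0.0172, 0.1014]
ee_rot: [[-0.997, 0.073, 0.003], [0.073, 0.997, 0.002], [-0.003, 0.002, -1.0]]
wrist_force: [1.1, 4.3, 1.0]
gripper_width: 0.175
gripper_force: 30.0
```

{"api": "drive_tool", "payload": {"rows": [[0,-0.6,-8.4,0,0,0,0.05],[0,-0.2,-8.5,0,0,0,0.05],[0,0.3,-8.5,0,0,0,0.05],[0,0.7,-8.4,0,0,0,0.05],[0,0.4,-3.4,0,0,0,0.02]]}}

```text
time_s: 5.9
tcp_pos: [0.4811, -0.0202, 0.1013]
ee_rot: [[-0.989, -0.145, 0.003], [-0.145, 0.989, 0.002], [-0.003, 0.001, -1.0]]
wrist_force: [-0.5, 5.3, -0.1]
gripper_width: 0.173
gripper_force: 30.0
```

{"api": "drive_tool", "payload": {"rows": [[0,0.5,-3.4,0,0,0,0.02],[0,0.5,-3.3,0,0,0,0.02],[0,0.6,-3.3,0,0,0,0.02],[0,0,0,0,0,0,0],[0,0,0,0,0,0,0]]}}

```text
time_s: 6.32
tcp_pos: [0.4827, -0.0298, 0.1012]
ee_rot: [[-0.979, -0.202, 0.003], [-0.202, 0.979, 0.002], [-0.003, 0.001, -1.0]]
wrist_force: [1.1, 5.0, 0.6]
gripper_width: 0.174
gripper_force: 30.0
```

{"api": "drive_tool", "payload": {"rows": [[0,0.4,-1.7,0,0,0,0.01],[0,0.4,-1.7,0,0,0,0.01],[0,0,0,0,0,0,0]]}}

```text
time_s: 6.57
tcp_pos: [0.4833, -0.0332, 0.1012]
ee_rot: [[-0.975, -0.222, 0.002], [-0.222, 0.975, 0.001], [-0.003, 0.001, -1.0]]
wrist_force: [0.9, 6.1, 0.7]
gripper_width: 0.18
gripper_force: 30.0
```

{"api": "drive_tool", "payload": {"rows": [[0,0.4,-1.7,0,0,0,0.01],[0,0.4,-1.7,0,0,0,0.01],[0,0,0,0,0,0,0]]}}

```text
time_s: 6.82
tcp_pos: [0.4841, -0.0367, 0.1012]
ee_rot: [[-0.97, -0.242, 0.002], [-0.242, 0.97, 0.001], [-0.002, 0.001, -1.0]]
wrist_force: [1.4, 5.7, 0.6]
gripper_width: 0.177
gripper_force: 30.0
```

{"api": "drive_tool", "payload": {"rows": [[0,0.4,-1.7,0,0,0,0.01],[0,0.4,-1.7,0,0,0,0.01],[0,0,0,0,0,0,0]]}}

```text
time_s: 7.07
tcp_pos: [0.4849, -0.0401, 0.1012]
ee_rot: [[-0.965, -0.261, 0.002], [-0.261, 0.965, 0.001], [-0.003, 0.001, -1.0]]
wrist_force: [0.3, 5.1, 1.5]
gripper_width: 0.17
gripper_force: 30.0
```

{"api": "drive_tool", "payload": {"rows": [[0,0.5,-1.65,0,0,0,0.01],[0,0.4,-1.65,0,0,0,0.01],[0,0,0,0,0,0,0]]}}

```text
time_s: 7.32
tcp_pos: [0.4857, -0.0434, 0.1012]
ee_rot: [[-0.96, -0.28, 0.002], [-0.28, 0.96, 0.001], [-0.002, 0.001, -1.0]]
wrist_force: [1.0, 5.7, 0.8]
gripper_width: 0.173
gripper_force: 30.0
```

{"api": "drive_tool", "payload": {"rows": [[0,0.5,-1.65,0,0,0,0.01],[0,0.4,-1.65,0,0,0,0.01],[0,0,0,0,0,0,0]]}}

```text
time_s: 7.57
tcp_pos: [0.4867, -0.0466, 0.1012]
ee_rot: [[-0.954, -0.3, 0.002], [-0.3, 0.954, 0.001], [-0.003, 0.0, -1.0]]
wrist_force: [2.0, 6.0, 0.1]
gripper_width: 0.176
gripper_force: 30.0
```

{"api": "drive_tool", "payload": {"rows": [[0,0.5,-1.6,0,0,0,0.01],[0,0.5,-1.6,0,0,0,0.01],[0,0,0,0,0,0,0]]}}

```text
time_s: 7.82
tcp_pos: [0.4876, -0.0498, 0.1012]
ee_rot: [[-0.948, -0.318, 0.002], [-0.318, 0.948, 0.001], [-0.002, 0.0, -1.0]]
wrist_force: [1.7, 5.4, -0.7]
gripper_width: 0.174
gripper_force: 30.0
```

{"api": "drive_tool", "payload": {"rows": [[0,0.5,-1.6,0,0,0,0.01],[0,0.5,-1.6,0,0,0,0.01],[0,0,0,0,0,0,0]]}}

```text
time_s: 8.07
tcp_pos: [0.4887, -0.053, 0.1011]
ee_rot: [[-0.941, -0.337, 0.002], [-0.337, 0.941, 0.001], [-0.003, 0.001, -1.0]]
wrist_force: [0.6, 6.5, 1.1]
gripper_width: 0.176
gripper_force: 30.0
```

{"api": "drive_tool", "payload": {"rows": [[0,0.55,-1.6,0,0,0,0.01],[0,0.55,-1.6,0,0,0,0.01],[0,0,0,0,0,0,0]]}}

```text
time_s: 8.32
tcp_pos: [0.4898, -0.0561, 0.1011]
ee_rot: [[-0.934, -0.356, 0.002], [-0.356, 0.934, 0.001], [-0.003, 0.0, -1.0]]
wrist_force: [0.7, 6.2, 0.3]
gripper_width: 0.178
gripper_force: 30.0
```

{"api": "drive_tool", "payload": {"rows": [[0,0.6,-1.6,0,0,0,0.01],[0,0.6,-1.6,0,0,0,0.01],[0,0,0,0,0,0,0]]}}

```text
time_s: 8.57
tcp_pos: [0.491, -0.0593, 0.1011]
ee_rot: [[-0.927, -0.375, 0.002], [-0.375, 0.927, 0.001], [-0.003, 0.0, -1.0]]
wrist_force: [0.6, 6.0, -0.7]
gripper_width: 0.175
gripper_force: 30.0
```

{"api": "drive_tool", "payload": {"rows": [[0,0.6,-1.6,0,0,0,0.01],[0,0,0,0,0,0,0],[0,0,0,0,0,0,0]]}}

```text
time_s: 8.82
tcp_pos: [0.4915, -0.0608, 0.1011]
ee_rot: [[-0.923, -0.384, 0.002], [-0.384, 0.923, 0.001], [-0.003, 0.0, -1.0]]
wrist_force: [1.7, 5.8, -0.5]
gripper_width: 0.172
gripper_force: 30.0
```

{"api": "drive_tool", "payload": {"rows": [[0,0.6,-1.6,0,0,0,0.01],[0,0,0,0,0,0,0],[0,0,0,0,0,0,0]]}}

```text
time_s: 9.07
tcp_pos: [0.4922, -0.0624, 0.1011]
ee_rot: [[-0.92, -0.393, 0.002], [-0.393, 0.92, 0.001], [-0.003, 0.0, -1.0]]
wrist_force: [1.3, 6.1, -1.0]
gripper_width: 0.177
gripper_force: 30.0
```

{"api": "drive_tool", "payload": {"rows": [[0,0.6,-1.6,0,0,0,0.01],[0,0,0,0,0,0,0],[0,0,0,0,0,0,0]]}}

```text
time_s: 9.32
tcp_pos: [0.4928, -0.0639, 0.1011]
ee_rot: [[-0.916, -0.402, 0.002], [-0.402, 0.916, 0.001], [-0.003, 0.0, -1.0]]
wrist_force: [1.4, 6.5, 0.6]
gripper_width: 0.175
gripper_force: 30.0
```

{"api": "drive_tool", "payload": {"rows": [[0,0.65,-1.55,0,0,0,0.01],[0,0,0,0,0,0,0],[0,0,0,0,0,0,0]]}}

```text
time_s: 9.57
tcp_pos: [0.4934, -0.0655, 0.1011]
ee_rot: [[-0.912, -0.411, 0.002], [-0.411, 0.912, 0.002], [-0.003, 0.0, -1.0]]
wrist_force: [1.7, 6.9, 0.3]
gripper_width: 0.176
gripper_force: 30.0
```

{"api": "drive_tool", "payload": {"rows": [[0,0.65,-1.55,0,0,0,0.01],[0,0,0,0,0,0,0],[0,0,0,0,0,0,0]]}}

```text
time_s: 9.82
tcp_pos: [0.4941, -0.067, 0.1011]
ee_rot: [[-0.907, -0.42, 0.002], [-0.42, 0.907, 0.002], [-0.003, 0.0, -1.0]]
wrist_force: [1.0, 7.0, 0.4]
gripper_width: 0.175
gripper_force: 30.0
```

{"api": "drive_tool", "payload": {"rows": [[0,0.65,-1.55,0,0,0,0.01],[0,0,0,0,0,0,0],[0,0,0,0,0,0,0]]}}

```text
time_s: 10.07
tcp_pos: [0.4946, -0.0683, 0.1011]
ee_rot: [[-0.903, -0.429, 0.002], [-0.429, 0.903, 0.002], [-0.003, 0.001, -1.0]]
wrist_force: [0.2, 7.9, 0.4]
gripper_width: 0.172
gripper_force: 30.0
```

```bash
python3 - <<'E'
from h import *
F=[]
for i in range(3):
    s=sense();F.append(s['wrist_force'])
    c=capture('top') if i<2 else c
F=np.mean(F,0);print(F)
cv2.imwrite('pics/t2.png',cv2.resize(c['frame'][130:220,220:340,::-1],None,fx=6,fy=6,interpolation=cv2.INTER_CUBIC))
E
```

```text
[0.46981074 8.09870911 0.54812216]
```

View pics/t2.png

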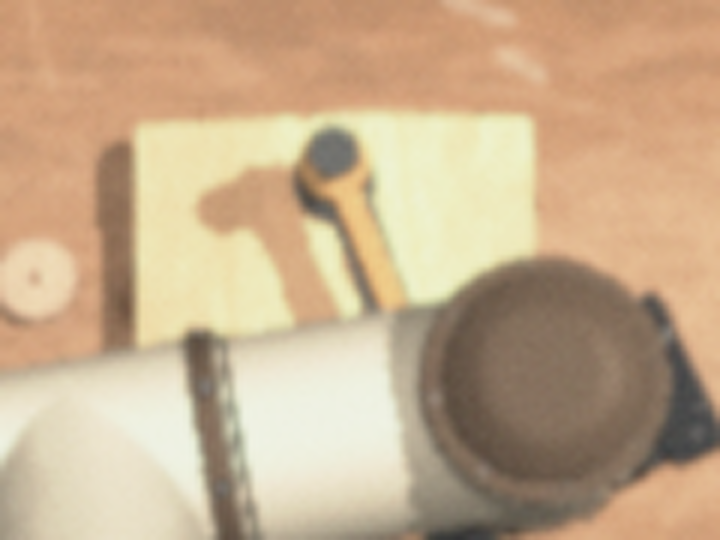

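The arm (from post (332,150) to (390,300)) has followed the gripper; the catch is hidden under the wrist. The force is starting to rise, so I take one more small step to confirm the buffer.

{"api": "drive_tool", "payload": {"rows": [[0,0.65,-1.55,0,0,0,0.01],[0,0,0,0,0,0,0],[0,0,0,0,0,0,0]]}}

```text
time_s: 10.42
tcp_pos: [0.4951, -0.0695, 0.101]
ee_rot: [[-0.899, -0.438, 0.002], [-0.438, 0.899, 0.002], [-0.003, 0.001, -1.0]]
wrist_force: [0.4, 10.2, 0.7]
gripper_width: 0.172
gripper_force: 30.0
```

{"api": "drive_tool", "payload": {"rows": [[0,0,0,-2,0,0,0],[0,0,0,-2,0,0,0],[0,0,0,-2,0,0,0],[0,0,0,0,0,0,0]]}}

```text
time_s: 10.75
tcp_pos: [0.4949, -0.0697, 0.0954]
ee_rot: [[-0.899, -0.438, 0.002], [-0.438, 0.899, 0.002], [-0.002, 0.001, -1.0]]
wrist_force: [-1.0, 8.8, 5.4]
gripper_width: 0.174
gripper_force: 30.0
```

{"api": "drive_tool", "payload": {"rows": [[0,0,0,-2,0,0,0],[0,0,0,-2,0,0,0],[0,0,0,-1,0,0,0],[0,0,0,0,0,0,0]]}}

```text
time_s: 11.08
tcp_pos: [0.4949, -0.0698, 0.0906]
ee_rot: [[-0.899, -0.438, 0.002], [-0.438, 0.899, 0.002], [-0.002, 0.001, -1.0]]
wrist_force: [-1.9, 9.8, 5.4]
gripper_width: 0.172
gripper_force: 30.0
```

{"api": "drive_tool", "payload": {"rows": [[0,0,0,-1,0,0,0],[0,0,0,-1,0,0,0],[0,0,0,0,0,0,0]]}}

```text
time_s: 11.33
tcp_pos: [0.4949, -0.0698, 0.0887]
ee_rot: [[-0.899, -0.438, 0.002], [-0.438, 0.899, 0.002], [-0.002, 0.001, -1.0]]
wrist_force: [-1.6, 9.3, 6.5]
gripper_width: 0.173
gripper_force: 30.0
```

{"api": "drive_tool", "payload": {"rows": [[0,0,0,-1,0,0,0],[0,0,0,0,0,0,0],[0,0,0,0,0,0,0]]}}

```text
time_s: 11.58
tcp_pos: [0.4948, -0.0698, 0.0878]
ee_rot: [[-0.899, -0.438, 0.002], [-0.438, 0.899, 0.002], [-0.002, 0.001, -1.0]]
wrist_force: [-2.2, 9.9, 6.4]
gripper_width: 0.178
gripper_force: 30.0
```

{"api": "drive_tool", "payload": {"rows": [[0,0,0,-0.8,0,0,0],[0,0,0,0,0,0,0],[0,0,0,0,0,0,0]]}}

```text
time_s: 11.83
tcp_pos: [0.4948, -0.0698, 0.087]
ee_rot: [[-0.899, -0.438, 0.002], [-0.438, 0.899, 0.002], [-0.002, 0.001, -1.0]]
wrist_force: [-2.6, 10.1, 6.7]
gripper_width: 0.174
gripper_force: 30.0
```

{"api": "drive_tool", "payload": {"rows": [[0,0,0,-0.7,0,0,0],[0,0,0,0,0,0,0],[0,0,0,0,0,0,0]]}}

```text
time_s: 12.08
tcp_pos: [0.4948, -0.0699, 0.0866]
ee_rot: [[-0.899, -0.438, 0.002], [-0.438, 0.899, 0.002], [-0.002, 0.001, -1.0]]
wrist_force: [-3.3, 9.5, 8.9]
gripper_width: 0.175
gripper_force: 30.0
```

{"api": "drive_tool", "payload": {"rows": [[0,-0.65,1.55,0,0,0,-0.01],[0,-0.65,1.55,0,0,0,-0.01],[0,-0.65,1.55,0,0,0,-0.01],[0,0,0,0,0,0,0]]}}

```text
time_s: 12.42
tcp_pos: [0.493, -0.0657, 0.0867]
ee_rot: [[-0.911, -0.412, 0.002], [-0.412, 0.911, 0.001], [-0.002, -0.0, -1.0]]
wrist_force: [-1.1, 6.2, 7.8]
gripper_width: 0.179
gripper_force: 30.0
```

{"api": "drive_tool", "payload": {"rows": [[0,-0.65,1.55,0,0,0,-0.01],[0,-0.65,1.55,0,0,0,-0.01],[0,-0.6,1.6,0,0,0,-0.01],[0,0,0,0,0,0,0]]}}

```text
time_s: 12.75
tcp_pos: [0.4911, -0.0612, 0.0867]
ee_rot: [[-0.923, -0.384, 0.002], [-0.384, 0.923, 0.001], [-0.002, -0.0, -1.0]]
wrist_force: [-1.6, 5.1, 7.9]
gripper_width: 0.17
gripper_force: 30.0
```

{"api": "drive_tool", "payload": {"rows": [[0,-0.6,1.6,0,0,0,-0.01],[0,0,0,0,0,0,0],[0,0,0,0,0,0,0]]}}

```text
time_s: 13.0
tcp_pos: [0.4905, -0.0596, 0.0867]
ee_rot: [[-0.927, -0.375, 0.002], [-0.375, 0.927, 0.001], [-0.002, -0.0, -1.0]]
wrist_force: [-2.0, 4.7, 6.4]
gripper_width: 0.174
gripper_force: 30.0
```

{"api": "drive_tool", "payload": {"rows": [[0,-0.3,0.8,0,0,0,-0.005],[0,0,0,0,0,0,0],[0,0,0,0,0,0,0]]}}

```text
time_s: 13.25
tcp_pos: [0.4903, -0.0589, 0.0867]
ee_rot: [[-0.929, -0.37, 0.002], [-0.37, 0.929, 0.0], [-0.002, -0.0, -1.0]]
wrist_force: [-3.1, 5.2, 7.2]
gripper_width: 0.176
gripper_force: 30.0
```

{"api": "drive_tool", "payload": {"rows": [[0,-0.3,0.8,0,0,0,-0.005],[0,0,0,0,0,0,0],[0,0,0,0,0,0,0]]}}

```text
time_s: 13.5
tcp_pos: [0.49, -0.0581, 0.0867]
ee_rot: [[-0.931, -0.366, 0.002], [-0.366, 0.931, 0.0], [-0.002, -0.0, -1.0]]
wrist_force: [-1.3, 5.1, 8.0]
gripper_width: 0.176
gripper_force: 30.0
```

{"api": "drive_tool", "payload": {"rows": [[0,-0.3,0.8,0,0,0,-0.005],[0,0,0,0,0,0,0],[0,0,0,0,0,0,0]]}}

```text
time_s: 13.75
tcp_pos: [0.4897, -0.0573, 0.0867]
ee_rot: [[-0.933, -0.361, 0.002], [-0.361, 0.933, 0.0], [-0.002, -0.0, -1.0]]
wrist_force: [-1.7, 4.6, 7.8]
gripper_width: 0.175
gripper_force: 30.0
```

{"api": "drive_tool", "payload": {"rows": [[0,-0.3,0.8,0,0,0,-0.005],[0,0,0,0,0,0,0],[0,0,0,0,0,0,0]]}}

```text
time_s: 14.0
tcp_pos: [0.4894, -0.0567, 0.0867]
ee_rot: [[-0.934, -0.357, 0.002], [-0.357, 0.934, 0.0], [-0.002, -0.001, -1.0]]
wrist_force: [-2.0, 4.7, 7.2]
gripper_width: 0.174
gripper_force: 30.0
```

{"api": "drive_tool", "payload": {"rows": [[0,-0.3,0.8,0,0,0,-0.005],[0,0,0,0,0,0,0],[0,0,0,0,0,0,0]]}}

```text
time_s: 14.25
tcp_pos: [0.4893, -0.0562, 0.0867]
ee_rot: [[-0.936, -0.352, 0.002], [-0.352, 0.936, -0.0], [-0.002, -0.001, -1.0]]
wrist_force: [-0.4, 2.5, 7.1]
gripper_width: 0.174
gripper_force: 30.0
```

{"api": "drive_tool", "payload": {"rows": [[0,-0.3,0.8,0,0,0,-0.005],[0,0,0,0,0,0,0],[0,0,0,0,0,0,0]]}}

```text
time_s: 14.5
tcp_pos: [0.4891, -0.0557, 0.0868]
ee_rot: [[-0.938, -0.348, 0.002], [-0.348, 0.938, -0.001], [-0.002, -0.002, -1.0]]
wrist_force: [-1.0, 0.6, 6.7]
gripper_width: 0.173
gripper_force: 30.0
```

{"api": "drive_tool", "payload": {"rows": [[0,0,0,0.8,0,0,0],[0,0,0,0.8,0,0,0],[0,0,0,0,0,0,0],[0,0,0,0,0,0,0]]}}

```text
time_s: 14.83
tcp_pos: [0.4891, -0.0554, 0.0873]
ee_rot: [[-0.938, -0.348, 0.002], [-0.348, 0.938, -0.0], [-0.002, -0.001, -1.0]]
wrist_force: [3.1, 0.7, 0.5]
gripper_width: 0.172
gripper_force: 30.0
```

{"api": "drive_tool", "payload": {"rows": [[0,0,0,0.8,0,0,0],[0,0,0,0,0,0,0],[0,0,0,0,0,0,0]]}}

```text
time_s: 15.08
tcp_pos: [0.4891, -0.0554, 0.0883]
ee_rot: [[-0.938, -0.348, 0.002], [-0.348, 0.938, -0.0], [-0.002, -0.001, -1.0]]
wrist_force: [3.9, -1.0, 2.0]
gripper_width: 0.171
gripper_force: 30.0
```

{"api": "drive_tool", "payload": {"rows": [[0,0.1,-0.4,0.4,0,0,0],[0,0,0,0,0,0,0],[0,0,0,0,0,0,0]]}}

```text
time_s: 15.33
tcp_pos: [0.4891, -0.0556, 0.0885]
ee_rot: [[-0.938, -0.348, 0.002], [-0.348, 0.938, 0.0], [-0.002, -0.0, -1.0]]
wrist_force: [5.2, 1.6, 0.2]
gripper_width: 0.175
gripper_force: 30.0
```

{"api": "drive_tool", "payload": {"rows": [[0,0,0,0.4,0,0,0],[0,0,0,0,0,0,0],[0,0,0,0,0,0,0]]}}

```text
time_s: 15.58
tcp_pos: [0.4891, -0.0556, 0.0887]
ee_rot: [[-0.938, -0.348, 0.002], [-0.348, 0.938, 0.0], [-0.002, -0.0, -1.0]]
wrist_force: [5.8, 1.3, -0.6]
gripper_width: 0.174
gripper_force: 30.0
```

{"api": "drive_tool", "payload": {"rows": [[22,0,0,0,0,0,0],[26,0,0,0,0,0,0],[30,0,0,0,0,0,0],[40,0,0,0,0,0,0],[50,0,0,0,0,0,0]]}}

```text
time_s: 16.0
tcp_pos: [0.4872, -0.0562, 0.0883]
ee_rot: [[-0.938, -0.347, -0.002], [-0.347, 0.938, -0.0], [0.002, 0.0, -1.0]]
wrist_force: [0.1, 0.9, 0.2]
gripper_width: 0.371
gripper_force: 0.0
```

{"api": "drive_tool", "payload": {"rows": [[55,0,0,0,0,0,0],[55,0,0,0,0,0,0],[55,0,0,5,0,0,0],[55,0,0,15,0,0,0],[55,0,0,20,0,0,0]]}}

```text
time_s: 16.42
tcp_pos: [0.4871, -0.0561, 0.1281]
ee_rot: [[-0.938, -0.347, -0.004], [-0.347, 0.938, -0.001], [0.004, 0.001, -1.0]]
wrist_force: [-0.2, -0.4, 0.3]
gripper_width: 0.544
gripper_force: 0.0
```

{"api": "drive_tool", "payload": {"rows": [[55,0,0,30,0,0,0],[55,0,0,35,0,0,0],[55,-20,-30,20,0,0,0],[55,-20,-30,0,0,0,0],[55,-20,-30,0,0,0,0]]}}

```text
time_s: 16.83
tcp_pos: [0.4283, -0.1464, 0.2158]
ee_rot: [[-0.937, -0.349, 0.004], [-0.349, 0.937, 0.0], [-0.004, -0.001, -1.0]]
wrist_force: [0.4, -0.7, -0.4]
gripper_width: 0.549
gripper_force: 0.0
```

{"api": "drive_tool", "payload": {"rows": [[55,0,-30,0,0,0,0],[55,0,-30,0,0,0,0],[55,0,-30,0,0,0,0],[55,0,0,0,0,0,0],[55,0,0,0,0,0,0]]}}

```text
time_s: 17.25
tcp_pos: [0.4278, -0.237, 0.2138]
ee_rot: [[-0.939, -0.344, -0.0], [-0.344, 0.939, 0.0], [0.0, 0.0, -1.0]]
wrist_force: [-0.1, 0.6, -0.1]
gripper_width: 0.556
gripper_force: 0.0
```

```bash
python3 - <<'E'
from h import *
c=capture('top');print(sense()['wrist_force'],sense()['time_s'])
cv2.imwrite('pics/t3.png',cv2.resize(c['frame'][130:230,210:340,::-1],None,fx=6,fy=6,interpolation=cv2.INTER_CUBIC))
for l in('peg','trigger','hook'):
    for r in search_frame(l,c)[:1]: print(l,r['p'],r['xy'],world(c,r['xy']))
E
```

```text
[ 1.18233526 -0.16796549  0.91587703] 17.3
peg 0.82 [282.4, 168.7] [ 0.62180327 -0.0201501   0.03355042]
trigger 0.46 [280.4, 176.3] [ 0.59382478 -0.01401142  0.06124485]
hook 0.54 [279.0, 171.8] [ 0.60701519 -0.00984016  0.06150989]
```

View pics/t3.png

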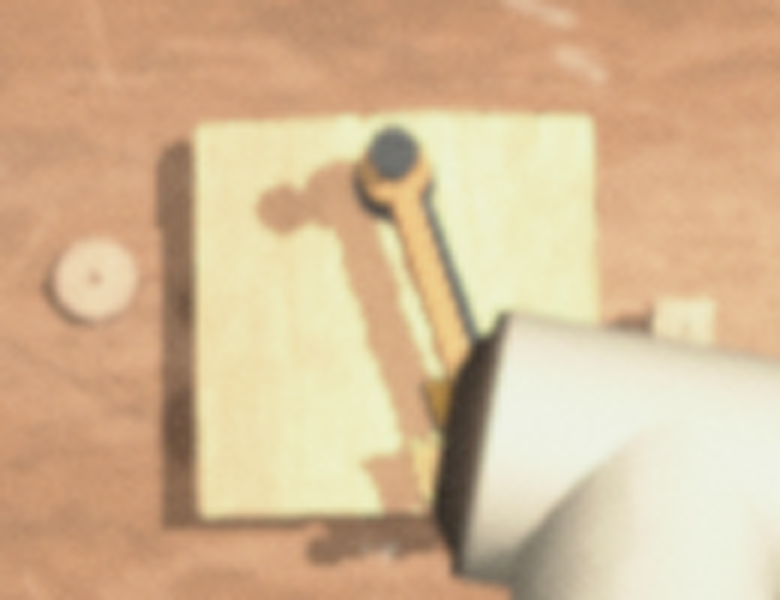

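The arm stays back, running from the post at (393,150) to about (455,360). Its top is at 61 mm, which is 12–13 mm down. The brass trigger shows at (435,400) and no bystander has moved.

```bash
python3 -c "
from station import *
print(finish_job())"
```

```text
the job is handed in; nothing more can be done
None
```

The launcher is cocked: in the last picture the arm was held back by the catch alone and pressed down about 12 mm, with the gripper clear. I handed the job in at about 17 s; no verdict came back.

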